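Zero the coarse and fine dials of a grinder feed drive

ROBOT

A 6-joint arm with a two-finger parallel gripper is mounted at the origin on the work surface. World frame = base frame: x ahead of the robot, y to its left, z up, the work surface at z = 0. Lengths are in m, angles in rad, forces in N, time in s.
With the tool pointing down it reaches from about 0.35 to 0.875 m from the base axis. Payload 4.2 kg.
Tool frame: the origin (TCP) lies on the centre line of the jaws, within the pads' length; the fingertips stand 22 mm ahead of it and the grasp point (between the pads) lies 3 mm ahead of it; x points along the fingers, z is the direction in which the jaws open and shut, and the axes are right-handed (so a half turn about x gives the same grasp; the last joint's range is limited). The gripper opens to 87 mm and grips with 3 to 60 N. Pads are 19 mm wide; open, the fingers measure 117 mm over their backs; the gripper's body (75 mm by 190 mm) begins 51 mm behind the grasp point.
Start: joints at [1.411, 0.385, 0.008, 0, -1.194, -0.259], TCP at [0.254, 0.571, 0.245] pointing down, gripper open.
Joint ranges: [-3.14, 3.14], [-1.21, 2.06], [-1.07, 1.41], [-3.16, 2.05], [-2.99, -0.16], [-3.1, 3.1]. Speed limits (rad/s): [2.79, 2.79, 3.14, 3.14, 3.14, 3.14].

INTERFACE

Orientations are given as a 3x3 rotation matrix whose columns are the frame's x, y, z axes.
In Python, from station import * gives the robot as it stands. The module is installed in compiled form; this text tells all that it offers.
- The arm moves only by the tool drive_tool, never from a script. Its argument "commands" is a list of rows, each an object with "delta_pos": the shift along the tool's x, y, z normalised to -1 to 1, where 1 is 100 cm, a list of three; "rotation": the turn, a rotation vector about the tool's x, y, z normalised to -1 to 1, where 1 is pi rad, a list of three; "hand": the gripper command: -1 is fully open, 1 is shut, values between are in proportion. In form: [{"delta_pos": [x, y, z], "rotation": [ax, ay, az], "hand": hand}, ...]. A call has 1 to 8 rows; each row is the pose to reach, as a shift and turn from the pose measured when the call began, along the tool's axes at that moment, turning the shorter way round; what a row does not reach only later rows make up. A row lasts 1/10 s, in which the tool goes at most 50 mm and 8.59 degrees, less where a joint would pass 70% of its speed; a pose out of reach is approached as far as the arm can. A call with a number of a shift or a turn outside -1 to 1 is refused whole. A call with a gripper value outside its range is refused whole. The fingers move at their own pace and stop on an object; "grip_force" is the grip in N (left out, the last holds). Time passes only in rows, so rows that repeat a pose let the fingers close. It gives the time, the measured TCP pose, the force and the opening at its end, in the units of the state.
- get_obs(): the state, without advancing time (a new reading comes with each control period).
- camera(name): name is "scene" or "side" or "wrist"; returns a dict with "image" (384x512x3 uint8, blue, green, red), "fov_y" (degrees; the focal length in pixels is half the picture's height over the tangent of half this angle, whatever the lens; pixels are square), "cx", "cy" (the principal point, pixels), "extrinsics" (4x4, takes a point from camera to world coordinates); the wrist camera has in their place "mount" (4x4, takes a point from camera to tool coordinates, whose origin is the TCP and whose axes are the tool frame's). Camera axes: x right, y up, looking along -z (the intrinsics and any distortion apply to the point x, -y, -z); pixel columns grow to the right and rows downward; lengths in m; the calibration is good to about 2 mm. A picture is of the moment at which its call begins: read the wrist's pose just before it. There is no depth.
- close_job(): hands the job in, once; it reports no verdict.
Trained networks look in a picture, given as the dict that the camera call returned (one of the last four; its "shot" number tells which), for a name from the list of things; names that differ only in an ending like _2 or _b are one class to them, and where a whole thing is asked for, a point or a joint stands for the part that bears it (a point fixed in the world has none). Each returns a list of dicts, best first, with "score" (0 to 1); they miss things now and then, are a little off and sometimes report something else, mostly with a low value. They report only what shows in the picture. A call takes as long as a camera call. They do not tell look-alikes from the thing itself.
- recognise(picture, target): "pixel" ([row, column] in pixels, amid what is visible of it).
- silhouettes(picture, target): "pixels" (384x512 bool, what is visible of it) and "pixel" ([row, column] in pixels, amid what is visible of it).
- tip_of(picture, target): "pixel" ([row, column] in pixels: a listed point, or the origin of a listed thing).
The state is a dict: "time": time; "joints": joint angles; "dq": joint speeds; "tau": joint torques, N m; "position": TCP position; "tcp_rot": TCP orientation; "contact_force": force on the tool from outside, world axes, zero at the start; "ft_torque": the same for the moment, N m; "opening": opening from 0.0 (shut) to 1.0 (fully open).
Only numpy, scipy, OpenCV 4.12 (cv2) and the standard library are available. Lean on these libraries where they do the work, as an engineer would, in place of code of your own. Each camera call takes 0.05 s, during which the arm holds its last target.

TASK

Zero the grinder's feed drive before the next part is ground: on the drive with the two-tier coaxial dial, first turn the large lower (coarse) knob until its white line meets the index line on the housing, then turn the small upper (fine) knob until its line meets the same index line. The coarse knob must still be on the line at the end. Do not turn the single knob on the neighbouring box.

Things in the scene. Friction and masses are not known exactly. Their poses are not given: they have to be found in the camera images.
- drive: Fixed feed drive: grey housing 140 x 120 mm on a green flange 170 x 120 mm, flat deck 60 mm above the work surface. Two coaxial round knobs on the upright axis through its centre. Origin: on that axis, at work surface height; z up. Index line: white bar 28 x 6 mm on the deck along this body's +x, 36 to 64 mm from the axis. Yaw within 0.6 rad. Nothing else within 100 mm of the axis.
- coarse (a joint): Black lower knob, 60 mm diameter, 74 to 96 mm above the work surface (14 mm free beneath). Angle in rad: 0 = its white radial line (on top and side) points along the index line; positive = anticlockwise of it from above. Starts at 0.55 to 1.25 (turn clockwise). Range +-2.2, friction 0.06 N m, stays where left; does not turn the fine knob.
- fine (a joint): Steel upper knob, 30 mm diameter, 100 to 124 mm above the work surface (4 mm above the coarse knob). Angle in rad: 0 = its black radial line (on top and side) points along the index line; positive = anticlockwise of it from above. Starts at -1.25 to -0.55 (turn anticlockwise). Range +-2.2, friction 0.03 N m, stays where left; does not turn the coarse knob.
- single_mark (a point): Outer end of the white line on top of the single black knob (48 mm diameter, top 91 mm above the work surface) on the neighbouring grey box (110 x 100 x 55 mm), not to be turned. The point lies 22 mm from that knob's axis. The box stands on the other side of the robot's centre line, its axis at least 240 mm from the drive's.
Things that resemble listed ones, but are neither listed nor needed, are in the scene too. What is shaped like the drive but purple is not meant.

How it is judged:
By the outcome, as a careful person would: the job done as asked, in the order asked, and still so for the second after the job is handed in, with the robot touching nothing.
It also fails if it takes over 42 s, if anything falls off the work surface, if the arm or the gripper's body presses on something with over 40 N, if the wrist force passes 120 N, or if a joint passes its speed limit or range.

## Working session

There is one attempt and no reset: what is moved stays moved. The work goes in short steps, Python scripts to look and compute and a tool call to move; the robot and the scene stay as the last step left them, time stands still between calls to the robot, and variables do not carry over. Pictures are saved under pics/ and viewed, and the job is handed in when it is done.

Besides the shell and the picture viewer there is one more tool, called after "Call:" in YAML: its name, and indented under it one key for each argument. drive_tool: Moves the arm, as the interface text tells. Scaled input: -1 to 1 covers 100 cm each way for a shift and pi rad each way for a turn. Its arguments: {"type":"object","properties":{"commands":{"type":"array","items":{"type":"object","properties":{"delta_pos":{"type":"array","items":{"type":"number"}},"rotation":{"type":"array","items":{"type":"number"}},"hand":{"type":"number"}}}},"grip_force":{"type":"number"}},"required":["commands"]}

```bash
mkdir -p pics; ls; python3 - <<'E'
from station import *
import cv2
o=get_obs(); print(o)
for n in ["scene","side","wrist"]:
    p=camera(n); cv2.imwrite(f"pics/{n}0.png",p["image"]); print(n,p["shot"],p["fov_y"],p["cx"],p["cy"],p.get("extrinsics",p.get("mount")), [k for k in p])
    for t in ["drive","coarse","fine","single_mark"]:
        print(t,[(r["pixel"],round(r["score"],2)) for r in tip_of(p,t)][:4],[(r["pixel"],round(r["score"],2)) for r in recognise(p,t)][:4])
E
```

```text
pics
{'time': 0.0, 'joints': array([ 1.41059114e+00,  3.85557477e-01,  6.56019186e-03, -5.07264487e-04,
       -1.19399275e+00, -2.58573556e-01]), 'dq': array([-5.03488026e-04,  3.94060089e-04,  2.17382202e-05,  3.59181438e-04,
        1.33092585e-03,  3.34994468e-04]), 'tau': array([ 2.79988171e-04, -3.90670180e+01,  1.87405390e+01,  4.21982870e+00,
        1.10176616e-02, -1.92854604e-04]), 'position': array([0.2539173 , 0.57045849, 0.24343209]), 'tcp_rot': array([[-8.15572088e-04,  9.13510155e-01, -4.06815107e-01],
       [-2.09032811e-03, -4.06815910e-01, -9.13507770e-01],
       [-9.99997483e-01,  1.05345612e-04,  2.24132365e-03]]), 'contact_force': array([-0.63040134,  0.46449064,  0.13547612]), 'ft_torque': array([ 0.05751688, -0.03422176, -0.02471186]), 'opening': 1.0050147697004188}
scene 1 46.59342100888189 255.21408071510302 191.62752604641568 [[-0.30827694 -0.72632959  0.61433757  1.08867883]
 [ 0.95119849 -0.22607235  0.21003032  0.20217673]
 [-0.0136665   0.64910447  0.7605765   0.81849129]
 [ 0.          0.          0.          1.        ]] ['image', 'fov_y', 'cx', 'cy', 'extrinsics', 'shot']
drive [([170.2, 297.0], 0.76), ([254.7, 323.9], 0.62)] [([163.9, 297.3], 0.96), ([254.5, 327.6], 0.94)]Traceback (most recent call last):
  File "<stdin>", line 7, in <module>
ValueError: it knows: drive, single_mark
```

```bash
python3 - <<'E'
from station import *
import cv2
for n in ["scene","side","wrist"]:
    p=camera(n); cv2.imwrite(f"pics/{n}0.png",p["image"]); print(n,p["fov_y"],p["cx"],p["cy"],p.get("extrinsics",p.get("mount")).round(4).tolist())
    for t in ["drive","single_mark"]:
        print(t,[(r["pixel"],round(r["score"],2)) for r in tip_of(p,t)][:4])
print(get_obs()['time'])
a=[cv2.imread(f"pics/{n}0.png") for n in ["scene","side","wrist"]]
E
```

```text
scene 46.59342100888189 255.21408071510302 191.62752604641568 [[-0.3083, -0.7263, 0.6143, 1.0887], [0.9512, -0.2261, 0.21, 0.2022], [-0.0137, 0.6491, 0.7606, 0.8185], [0.0, 0.0, 0.0, 1.0]]
drive [([169.1, 300.3], 0.76)]
single_mark [([181.0, 148.7], 0.69)]
side 42.34361899383528 252.7012112582964 190.33500449821818 [[-0.9953, 0.0494, -0.0837, 0.3983], [-0.0972, -0.5121, 0.8534, 0.7902], [-0.0007, 0.8575, 0.5145, 0.5652], [0.0, 0.0, 0.0, 1.0]]
drive [([287.3, 191.0], 0.9), ([249.5, 325.7], 0.6)]
single_mark [([134.4, 235.1], 0.55)]
wrist 65.03569933051025 254.78881292882295 188.37755392989075 [[-0.0001, 0.2709, -0.9626, -0.1409], [-0.0003, 0.9626, 0.2709, 0.0738], [1.0, 0.0003, -0.0, 0.0009], [0.0, 0.0, 0.0, 1.0]]
drive []
single_mark []
0.6
```

View pics/scene0.png

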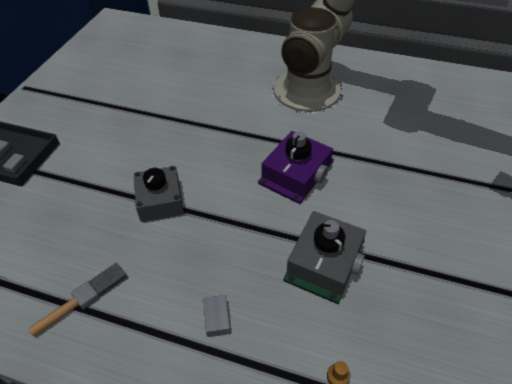

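View pics/side0.png

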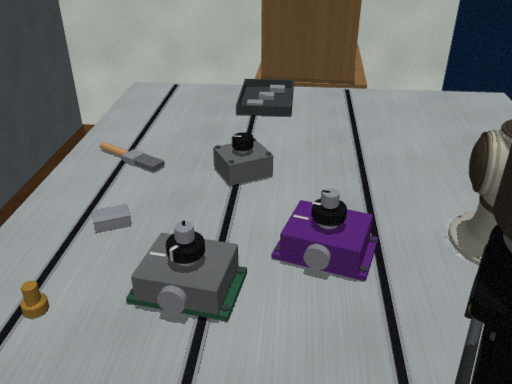

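View pics/wrist0.png

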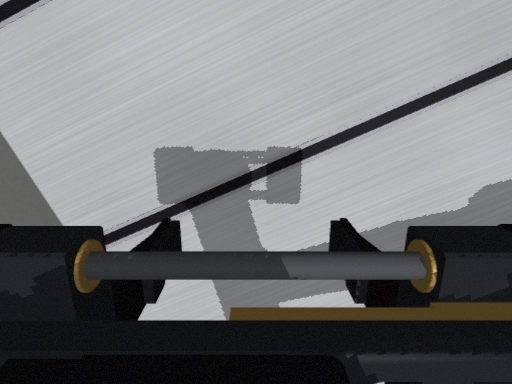

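The green-flanged grey drive is at about (248,328) in scene and (270,188) in side. The purple decoy is nearer the robot, and the single-knob box is on the other side. I'll zoom in on the drive.

```bash
python3 - <<'E'
import cv2,numpy as np
s=cv2.imread("pics/scene0.png")[200:310,270:385]; d=cv2.imread("pics/side0.png")[205:320,120:255]
cv2.imwrite("pics/zs.png",cv2.resize(s,None,fx=5,fy=5,interpolation=cv2.INTER_CUBIC))
cv2.imwrite("pics/zd.png",cv2.resize(d,None,fx=5,fy=5,interpolation=cv2.INTER_CUBIC))
E
cat > h.py <<'E'
import numpy as np
CAM={"scene":(46.59342100888189,255.214,191.6275,np.array([[-0.30827694,-0.72632959,0.61433757,1.08867883],[0.95119849,-0.22607235,0.21003032,0.20217673],[-0.0136665,0.64910447,0.7605765,0.81849129],[0,0,0,1]])),
"side":(42.34361899383528,252.7012,190.335,np.array([[-0.9953,0.0494,-0.0837,0.3983],[-0.0972,-0.5121,0.8534,0.7902],[-0.0007,0.8575,0.5145,0.5652],[0,0,0,1]]))}
WM=np.array([[-0.0001,0.2709,-0.9626,-0.1409],[-0.0003,0.9626,0.2709,0.0738],[1.0,0.0003,0,0.0009],[0,0,0,1]])
def wristcam(o):
    T=np.eye(4);T[:3,:3]=o['tcp_rot'];T[:3,3]=o['position']
    return (65.03569933051025,254.7888,188.3776,T@WM)
def ray(c,rc):
    if isinstance(c,str): c=CAM[c]
    f=192/np.tan(np.radians(c[0])/2); d=np.array([(rc[1]-c[1])/f,-(rc[0]-c[2])/f,-1])
    return c[3][:3,3],c[3][:3,:3]@d
def atz(c,rc,z):
    o,d=ray(c,rc); return o+d*(z-o[2])/d[2]
def tri(*obs):
    A=0;b=0
    for c,rc in obs:
        o,d=ray(c,rc);d=d/np.linalg.norm(d);P=np.eye(3)-np.outer(d,d);A=A+P;b=b+P@o
    return np.linalg.solve(A,b)
def proj(c,X):
    if isinstance(c,str): c=CAM[c]
    f=192/np.tan(np.radians(c[0])/2); p=c[3][:3,:3].T@(np.array(X)-c[3][:3,3])
    return np.array([c[2]+f*p[1]/p[2]*1.0, c[1]-f*p[0]/p[2]])
E
```

```text
(no output)
```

View pics/zs.png

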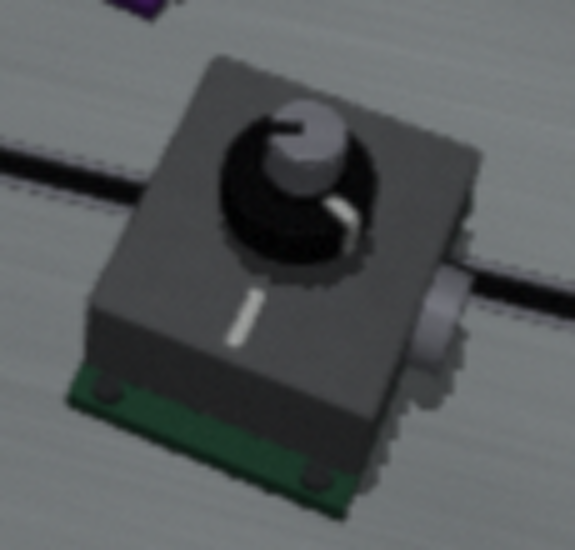

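View pics/zd.png

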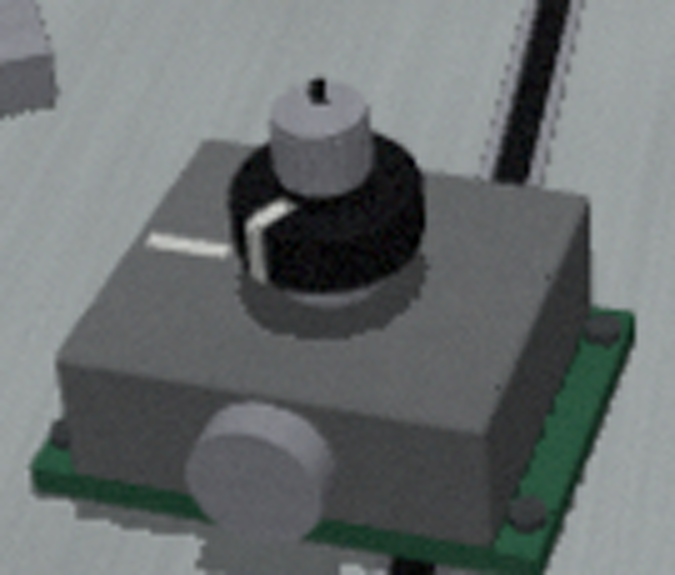

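```bash
python3 - <<'E'
from h import *
c=tri(("scene",(225.4,331.4)),("side",(226.2,183.6)));print("fine top",c, atz("scene",(225.4,331.4),.124),atz("side",(226.2,183.6),.124), proj("scene",c),proj("side",c))
for n,(a,b,k,f,ce) in {"scene":((257.8,321.4),(268.8,316.4),(242.6,339.6),(225,324.2),(225.4,331.4)),"side":((255,165.6),(252.4,149.2),(249,170),(221,183.2),(226.2,183.6))}.items():
    A=atz(n,a,.06);B=atz(n,b,.06);K=atz(n,k,.096);F=atz(n,f,.124);C=atz(n,ce,.124)
    ang=lambda v:np.arctan2(v[1],v[0])
    print(n,A,B,np.linalg.norm(B-A),"idx",ang(B-A),"idx from C",ang(A-C),ang(B-C),"coarse",ang(K-C),np.linalg.norm((K-C)[:2]),"fine",ang(F-C),np.linalg.norm((F-C)[:2]))
E
```

```text
fine top [0.56564355 0.17623545 0.12439469] [0.56529594 0.1761934  0.124     ] [0.56581553 0.17574658 0.124     ] [225.42367129 331.40873068] [226.18948959 183.62006028]
scene [0.60096028 0.1710154  0.06      ] [0.62833602 0.16716781 0.06      ] 0.027644804573554976 idx -0.1396327014776011 idx from C -0.1441796080385911 -0.14220579764019042 coarse 0.9920715439411779 0.026740487131955506 fine -1.33652381029129 0.01372268581599178
side [0.60170333 0.16940539 0.06      ] [0.63014923 0.16532197 0.06      ] 0.028737497667110985 idx -0.14257628843086328 idx from C -0.1748898727701012 -0.16064342334357798 coarse 0.8945742867915395 0.029240674823150754 fine -1.311011936467068 0.014337318697879025
```

```bash
cat >> h.py <<'E'
from scipy.spatial.transform import Rotation as Ro
def plan(o,pos,jawyaw=None):
    """tool-down target; returns scaled delta_pos, rotation. jawyaw: direction of tool z in world (mod pi)"""
    R=o['tcp_rot']; d=R.T@(np.array(pos)-o['position'])
    r=np.zeros(3)
    cur=np.arctan2(R[1,2],R[0,2])
    if jawyaw is None: y=cur
    else: y=cur+((jawyaw-cur+np.pi/2)%np.pi-np.pi/2)
    z=np.array([np.cos(y),np.sin(y),0]);x=np.array([0,0,-1.]);yy=np.cross(z,x)
    r=Ro.from_matrix(R.T@np.stack([x,yy,z],1)).as_rotvec()/np.pi
    print("t",round(o['time'],2),"pos",o['position'].round(4),"jaw",round(cur,3),"->",round(y,3),"delta",d.round(4),"rot",r.round(4),"j",o['joints'].round(2),"F",o['contact_force'].round(1),"op",round(o['opening'],3))
E
python3 - <<'E'
from station import *;from h import *
plan(get_obs(),(0.5655,0.176,0.22))
E
```

```text
t 0.6 pos [0.2542 0.571  0.2446] jaw -1.99 -> -1.99 delta [0.0246 0.4451 0.2342] rot [-0.  0.  0.] j [ 1.41  0.38  0.01 -0.   -1.19 -0.26] F [ 0.  -0.1  0.9] op 1.0
```

Call:
drive_tool:
  commands:
    - {"delta_pos": [0.003, 0.04, 0.02], "rotation": [0, 0, 0], "hand": -1}
    - {"delta_pos": [0.006, 0.08, 0.04], "rotation": [0, 0, 0], "hand": -1}
    - {"delta_pos": [0.01, 0.12, 0.063], "rotation": [0, 0, 0], "hand": -1}
    - {"delta_pos": [0.012, 0.16, 0.084], "rotation": [0, 0, 0], "hand": -1}
    - {"delta_pos": [0.015, 0.2, 0.105], "rotation": [0, 0, 0], "hand": -1}
    - {"delta_pos": [0.018, 0.24, 0.126], "rotation": [0, 0, 0], "hand": -1}
    - {"delta_pos": [0.02, 0.28, 0.147], "rotation": [0, 0, 0], "hand": -1}
    - {"delta_pos": [0.022, 0.32, 0.168], "rotation": [0, 0, 0], "hand": -1}

```text
time: 1.4
position: [0.479, 0.2858, 0.2228]
tcp_rot: [[0.0, 0.914, -0.406], [0.0, -0.406, -0.914], [-1.0, 0.0, -0.001]]
contact_force: [1.6, 1.0, 0.7]
opening: 0.999
```

```bash
python3 - <<'E'
from station import *;from h import *
plan(get_obs(),(0.5655,0.176,0.22))
E
```

```text
t 1.4 pos [0.479  0.2858 0.2228] jaw -1.989 -> -1.989 delta [0.0028 0.1236 0.0652] rot [-0.     -0.0002 -0.0001] j [ 0.83  0.29 -0.19  0.   -1.09  0.32] F [1.6 1.  0.7] op 0.999
```

Call:
drive_tool:
  commands:
    - {"delta_pos": [0.001, 0.04, 0.021], "rotation": [0, 0, 0], "hand": -1}
    - {"delta_pos": [0.002, 0.08, 0.042], "rotation": [0, 0, 0], "hand": -1}
    - {"delta_pos": [0.003, 0.115, 0.06], "rotation": [0, 0, 0], "hand": -1}
    - {"delta_pos": [0.003, 0.1236, 0.0652], "rotation": [0, 0, 0], "hand": -1}
    - {"delta_pos": [0.003, 0.1236, 0.0652], "rotation": [0, 0, 0], "hand": -1}
    - {"delta_pos": [0.003, 0.1236, 0.0652], "rotation": [0, 0, 0], "hand": -1}

```text
time: 2.0
position: [0.5651, 0.1766, 0.2198]
tcp_rot: [[0.0, 0.914, -0.406], [0.001, -0.406, -0.914], [-1.0, -0.0, -0.001]]
contact_force: [-0.1, 1.1, 1.2]
opening: 1.002
```

```bash
python3 - <<'E'
from station import *;from h import *
import cv2,pickle
o=get_obs();p=camera("wrist");cv2.imwrite("pics/w1.png",p["image"]);pickle.dump(o,open("o1.pkl","wb"))
plan(o,(0.5655,0.176,0.092))
c=wristcam(o)
for X in [(.5655,.176,.124),(.5655,.176,.096)]: print(proj(c,X))
for t in ["drive"]: print([(r["pixel"],r["score"]) for r in tip_of(p,t)],proj(c,(.5655,.176,0)))
E
```

```text
t 2.0 pos [0.5651 0.1766 0.2198] jaw -1.989 -> -1.989 delta [0.1278 0.0006 0.0004] rot [ 0.     -0.0002  0.    ] j [ 0.58  0.35 -0.11 -0.   -1.11  0.58] F [-0.1  1.1  1.2] op 1.002
[196.07175845 254.1886867 ]
[186.9973002  254.26751939]
[([166.5, 252.3], 0.79)] [166.00332564 254.44990068]
```

View pics/w1.png

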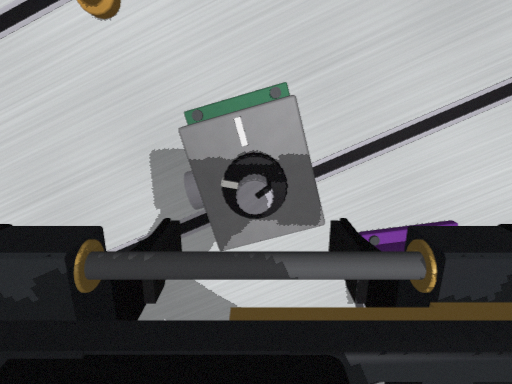

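```bash
python3 - <<'E'
import cv2
s=cv2.imread("pics/w1.png")[105:230,200:310]
cv2.imwrite("pics/zw1.png",cv2.resize(s,None,fx=5,fy=5,interpolation=cv2.INTER_CUBIC))
E
```

```text
(no output)
```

View pics/zw1.png

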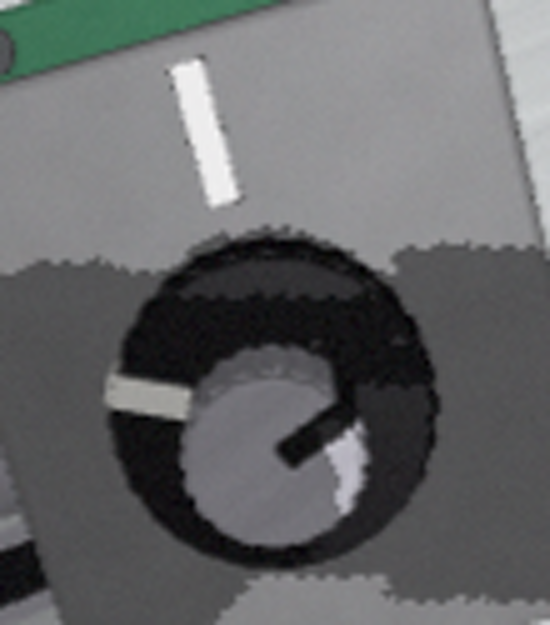

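```bash
cat >> h.py <<'E'
ang=lambda v:np.arctan2(v[1],v[0])
def lines(c,x0,y0,s,idx,co,fi,ctr=None):
    g=lambda p,z:atz(c,(y0+(p[1]+.5)/s-.5,x0+(p[0]+.5)/s-.5),z)
    out={}
    for n,l,z in (("idx",idx,.06),("coarse",co,.096),("fine",fi,.124)):
        if l is None: continue
        a,b=g(l[0],z),g(l[1],z);out[n]=(a,b);print(n,a.round(4),b.round(4),"dir",round(ang(b-a),3),"len",round(np.linalg.norm(b-a),4))
    if ctr: print("ctr",g(ctr,.124))
E
python3 - <<'E'
from h import *;import pickle
o=pickle.load(open("o1.pkl","rb"))
lines(wristcam(o),200,105,5,((225,203),(187,62)),((188,403),(107,389)),((290,453),(353,413)),(272,462))
E
```

```text
idx [0.5999 0.1713 0.06  ] [0.6278 0.1667 0.06  ] dir -0.163 len 0.0283
coarse [0.5734 0.1895 0.096 ] [0.5817 0.2018 0.096 ] dir 0.975 len 0.0149
fine [0.565  0.1731 0.124 ] [0.5671 0.161  0.124 ] dir -1.402 len 0.0123
ctr [0.56483432 0.17647046 0.124     ]
```

Call:
drive_tool:
  commands:
    - {"delta_pos": [0.04, 0, 0], "rotation": [0, 0, 0], "hand": -1}
    - {"delta_pos": [0.08, 0, 0], "rotation": [0, 0, 0], "hand": -1}
    - {"delta_pos": [0.11, 0, 0], "rotation": [0, 0, 0], "hand": -1}
    - {"delta_pos": [0.128, 0, 0], "rotation": [0, 0, 0], "hand": -1}
    - {"delta_pos": [0.128, 0, 0], "rotation": [0, 0, 0], "hand": -1}
    - {"delta_pos": [0.128, 0, 0], "rotation": [0, 0, 0], "hand": -1}
  grip_force: 15

```text
time: 2.7
position: [0.565, 0.1785, 0.0927]
tcp_rot: [[0.001, 0.915, -0.403], [0.001, -0.403, -0.915], [-1.0, 0.001, -0.001]]
contact_force: [-0.4, 0.3, 0.9]
opening: 1.001
```

Call:
drive_tool:
  commands:
    - {"delta_pos": [0, 0, 0], "rotation": [0, 0, 0], "hand": 1}
    - {"delta_pos": [0, 0, 0], "rotation": [0, 0, 0], "hand": 1}
    - {"delta_pos": [0, 0, 0], "rotation": [0, 0, 0], "hand": 1}
    - {"delta_pos": [0, 0, 0], "rotation": [0, 0, 0], "hand": 1}
    - {"delta_pos": [0, 0, 0], "rotation": [0, 0, 0], "hand": 1}
  grip_force: 15

```text
time: 3.2
position: [0.5645, 0.1775, 0.0932]
tcp_rot: [[0.0, 0.915, -0.403], [-0.001, -0.403, -0.915], [-1.0, 0.001, 0.001]]
contact_force: [-1.7, -2.9, 4.0]
opening: 0.685
```

```bash
python3 - <<'E'
from station import *;from h import *
import cv2,pickle
o=get_obs();p=camera("wrist");cv2.imwrite("pics/w2.png",p["image"]);pickle.dump(o,open("o2.pkl","wb"))
plan(o,(0.5652,0.1765,0.092))
E
```

```text
t 3.2 pos [0.5645 0.1775 0.0932] jaw -1.985 -> -1.985 delta [0.0012 0.001  0.0006] rot [ 0.      0.0003 -0.0002] j [ 0.58  0.48 -0.27  0.   -0.83  0.58] F [-1.7 -2.9  4. ] op 0.685
```

View pics/w2.png

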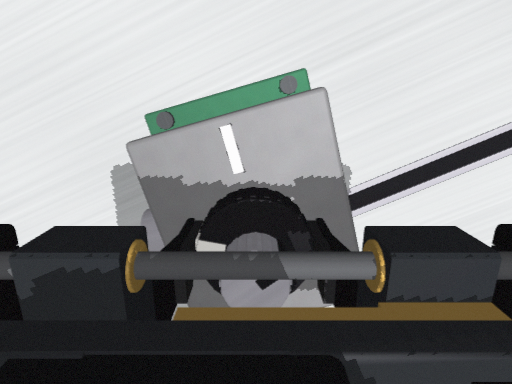

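Call:
drive_tool:
  commands:
    - {"delta_pos": [0, 0, 0], "rotation": [0.045, 0, 0], "hand": 1}
    - {"delta_pos": [0, 0, 0], "rotation": [0.09, 0, 0], "hand": 1}
    - {"delta_pos": [0, 0, 0], "rotation": [0.135, 0, 0], "hand": 1}
    - {"delta_pos": [0, 0, 0], "rotation": [0.18, 0, 0], "hand": 1}
    - {"delta_pos": [0, 0, 0], "rotation": [0.225, 0, 0], "hand": 1}
    - {"delta_pos": [0, 0, 0], "rotation": [0.27, 0, 0], "hand": 1}
    - {"delta_pos": [0, 0, 0], "rotation": [0.315, 0, 0], "hand": 1}
    - {"delta_pos": [0, 0, 0], "rotation": [0.35, 0, 0], "hand": 1}

```text
time: 4.05
position: [0.5652, 0.1779, 0.0932]
tcp_rot: [[0.002, 0.052, -0.999], [0.0, -0.999, -0.052], [-1.0, -0.0, -0.002]]
contact_force: [1.8, 1.7, -0.7]
opening: 0.682
```

```bash
python3 - <<'E'
from station import *;from h import *
import cv2,pickle
o=get_obs();p=camera("wrist");cv2.imwrite("pics/w3.png",p["image"]);pickle.dump(o,open("o3.pkl","wb"))
plan(o,(0.5652,0.1765,0.092),-1.985-1.135)
for n in ("scene","side"):
  q=camera(n);cv2.imwrite(f"pics/{n}3.png",q["image"])
s=cv2.imread("pics/scene3.png")[170:310,250:400]
cv2.imwrite("pics/zs3.png",cv2.resize(s,None,fx=4,fy=4,interpolation=cv2.INTER_CUBIC))
E
```

```text
t 4.05 pos [0.5652 0.1779 0.0932] jaw -3.09 -> -3.12 delta [0.0012 0.0014 0.0001] rot [ 0.0096 -0.0006  0.    ] j [ 0.58  0.48 -0.27  0.   -0.83 -0.53] F [ 1.8  1.7 -0.7] op 0.682
```

View pics/w3.png

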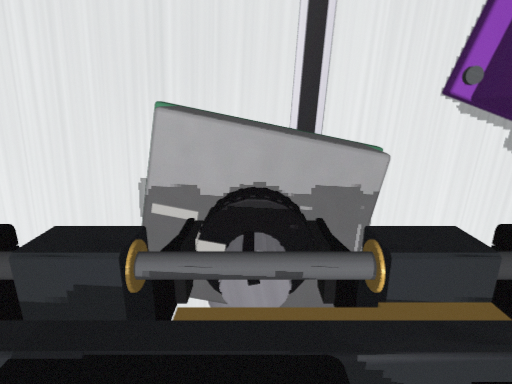

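View pics/zs3.png

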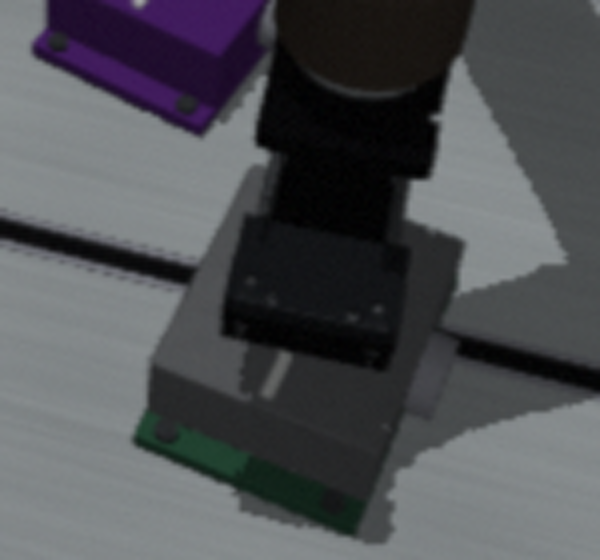

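```bash
python3 - <<'E'
import cv2
s=cv2.imread("pics/w3.png")[185:275,140:240]
cv2.imwrite("pics/zw3.png",cv2.resize(s,None,fx=6,fy=6,interpolation=cv2.INTER_CUBIC))
E
```

```text
(no output)
```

View pics/zw3.png

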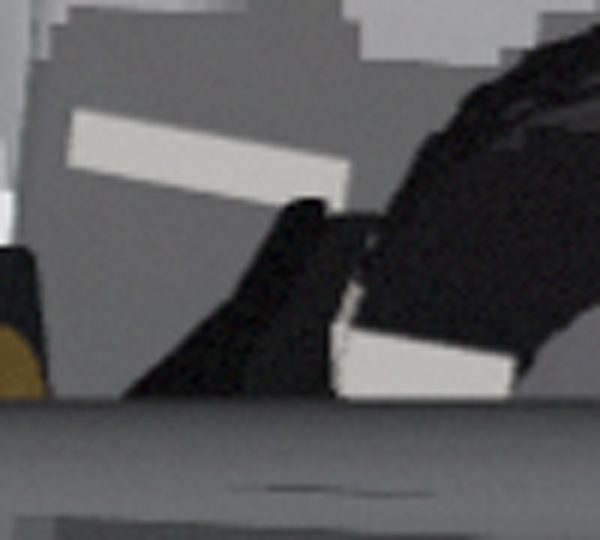

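```bash
python3 - <<'E'
from h import *;import pickle
o=pickle.load(open("o3.pkl","rb"))
lines(wristcam(o),140,185,6,((350,162),(77,112)),((518,357),(352,327)),None)
lines(wristcam(o),140,185,6,((290,206),(67,165)),None,None)
E
```

```text
idx [0.5998 0.1697 0.06  ] [0.6275 0.1658 0.06  ] dir -0.142 len 0.028
coarse [0.5791 0.1728 0.096 ] [0.593  0.1708 0.096 ] dir -0.144 len 0.014
idx [0.6059 0.1749 0.06  ] [0.6287 0.1715 0.06  ] dir -0.144 len 0.023
```

Call:
drive_tool:
  commands:
    - {"delta_pos": [0, 0, 0], "rotation": [0, 0, 0], "hand": -1}
    - {"delta_pos": [0, 0, 0], "rotation": [0, 0, 0], "hand": -1}
    - {"delta_pos": [0, 0, 0], "rotation": [0, 0, 0], "hand": -1}
    - {"delta_pos": [-0.03, 0, 0], "rotation": [0, 0, 0], "hand": -1}
    - {"delta_pos": [-0.08, 0, 0], "rotation": [0, 0, 0], "hand": -1}
    - {"delta_pos": [-0.12, 0, 0], "rotation": [0, 0, 0], "hand": -1}
    - {"delta_pos": [-0.13, 0, 0], "rotation": [0, 0, 0], "hand": -1}
    - {"delta_pos": [-0.13, 0, 0], "rotation": [0, 0, 0], "hand": -1}

```text
time: 5.0
position: [0.5656, 0.1784, 0.2254]
tcp_rot: [[0.006, 0.059, -0.998], [0.003, -0.998, -0.059], [-1.0, -0.003, -0.006]]
contact_force: [0.2, 0.1, -0.9]
opening: 0.996
```

```bash
python3 - <<'E'
from station import *;from h import *
import cv2,pickle
o=get_obs();p=camera("wrist");cv2.imwrite("pics/w4.png",p["image"]);pickle.dump(o,open("o4.pkl","wb"))
plan(o,(0.5652,0.1765,0.126))
r,c=proj(wristcam(o),(.58,.175,.096)).astype(int);print(r,c)
s=p["image"][max(r-70,0):r+60,max(c-75,0):c+65];print(max(r-70,0),max(c-75,0))
cv2.imwrite("pics/zw4.png",cv2.resize(s,None,fx=5,fy=4.5 and 5,interpolation=cv2.INTER_CUBIC)[:600])
E
```

```text
t 5.0 pos [0.5656 0.1784 0.2254] jaw -3.083 -> -3.083 delta [0.0994 0.0021 0.0011] rot [ 0.     -0.0018  0.0008] j [ 0.58  0.34 -0.11  0.   -1.12 -0.52] F [ 0.2  0.1 -0.9] op 0.996
181 239
111 164
```

View pics/zw4.png

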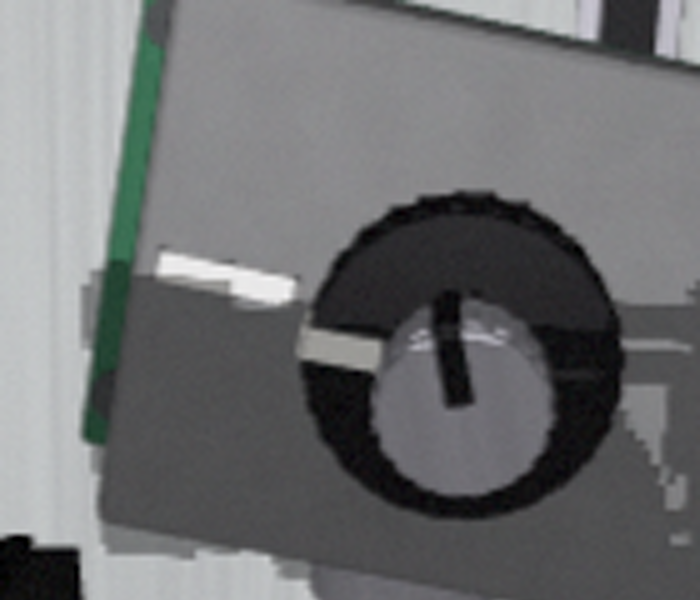

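```bash
python3 - <<'E'
from h import *;import pickle
o=pickle.load(open("o4.pkl","rb"))
lines(wristcam(o),164,111,5,((294,292),(160,264.5)),((380,355),(305.5,341)),((460,405),(449,335)),(463,405))
c=wristcam(o)
g=lambda p,z:atz(c,(111+(p[1]+.5)/5-.5,164+(p[0]+.5)/5-.5),z)
# knob outline: coarse top circle
for p in [(460,195),(622,350),(465,517),(302,360)]: print(g(p,.096))
a,b=g((105,522),.06),g((480,592),.06); print("edge near",ang(a-b)); a,b=g((380,0),.06),g((690,65),.06); print("edge far",ang(a-b))
E
```

```text
idx [0.5997 0.1723 0.06  ] [0.6275 0.1682 0.06  ] dir -0.148 len 0.0281
coarse [0.5797 0.1753 0.096 ] [0.5936 0.1734 0.096 ] dir -0.132 len 0.014
fine [0.5647 0.1758 0.124 ] [0.5673 0.1638 0.124 ] dir -1.362 len 0.0122
ctr [0.56424586 0.17573632 0.124     ]
[0.56668397 0.14471808 0.096     ]
[0.53505876 0.17163984 0.096     ]
[0.56206224 0.20626007 0.096     ]
[0.59412709 0.17711788 0.096     ]
edge near -0.1378556737312613
edge far -0.14197926108208558
```

```bash
python3 - <<'E'
from h import *;import pickle,cv2
for im,of,reg in (("pics/w4.png","o4.pkl",{"idx":(158,176,190,226,.06),"coarse":(172,188,221,243,.096)}),("pics/w1.png","o1.pkl",{"idx":(112,150,228,252,.06),"coarse":(177,192,216,240,.096)})):
    I=cv2.imread(im);o=pickle.load(open(of,"rb"));c=wristcam(o)
    for n,(r0,r1,c0,c1,z) in reg.items():
        s=I[r0:r1,c0:c1].astype(int).mean(2)
        th={"idx":155 if 'w4' in im else 190,"coarse":130}[n]
        m=(s>th).astype(np.uint8);
        k,lab,st,cen=cv2.connectedComponentsWithStats(m);j=1+np.argmax(st[1:,4]);
        print(n);print("\n".join("".join('#' if v==j else '.' for v in row) for row in lab))
        P=np.array([atz(c,(r+r0,q+c0),z)[:2] for r,q in np.argwhere(lab==j)])
        w,V=np.linalg.eigh(np.cov(P.T));v=V[:,1];v=v*np.sign(v[0]);print(im,n,P.mean(0),ang(v),len(P))
E
```

```text
idx
....................................
....................................
....................................
......###...........................
......########......................
.....############...................
.....##################.............
.....######################.........
...........#####################....
....................#############...
....................#############...
....................#############...
......................###########...
..........................#####.....
....................................
....................................
....................................
....................................
pics/w4.png idx [0.61319337 0.17001746] -0.1954417893749328 139
coarse
......................
......................
......................
......................
......................
...#####..............
....#########.........
....###############...
....###############...
...################...
....###############...
.........##########...
..............####....
......................
......................
..............
[... 841 characters left out ...]
..######.....
.............#######....
..............#####.....
..............####......
........................
........................
........................
........................
pics/w1.png idx [0.61407282 0.16923245] -0.15217611034248596 178
coarse
........................
........................
........................
......##................
......#######...........
.......############.....
.....#################..
.....#################..
......################..
.......###############..
.............########...
...................##...
........................
........................
........................
pics/w1.png coarse [0.57727814 0.19573358] 0.9678039541035337 96
```

Call:
drive_tool:
  commands:
    - {"delta_pos": [0.04, 0.002, 0.001], "rotation": [0, -0.002, 0.001], "hand": -0.2}
    - {"delta_pos": [0.08, 0.002, 0.001], "rotation": [0, -0.002, 0.001], "hand": -0.2}
    - {"delta_pos": [0.099, 0.002, 0.001], "rotation": [0, -0.002, 0.001], "hand": -0.2}
    - {"delta_pos": [0.099, 0.002, 0.001], "rotation": [0, -0.002, 0.001], "hand": -0.2}
    - {"delta_pos": [0.099, 0.002, 0.001], "rotation": [0, -0.002, 0.001], "hand": -0.2}

```text
time: 5.55
position: [0.5626, 0.1752, 0.1215]
tcp_rot: [[-0.009, 0.058, -0.998], [-0.005, -0.998, -0.058], [-1.0, 0.005, 0.01]]
contact_force: [-0.6, -0.5, 0.2]
opening: 0.646
```

```bash
python3 - <<'E'
from station import *;from h import *
import cv2,pickle
o=get_obs();p=camera("wrist");cv2.imwrite("pics/w5.png",p["image"]);pickle.dump(o,open("o5.pkl","wb"))
plan(o,(0.5648,0.1765,0.126))
E
```

```text
t 5.55 pos [0.5626 0.1752 0.1215] jaw -3.083 -> -3.083 delta [-0.0046 -0.0012 -0.0022] rot [ 0.      0.0031 -0.0015] j [ 0.58  0.44 -0.24 -0.   -0.9  -0.52] F [-0.6 -0.5  0.2] op 0.646
```

View pics/w5.png

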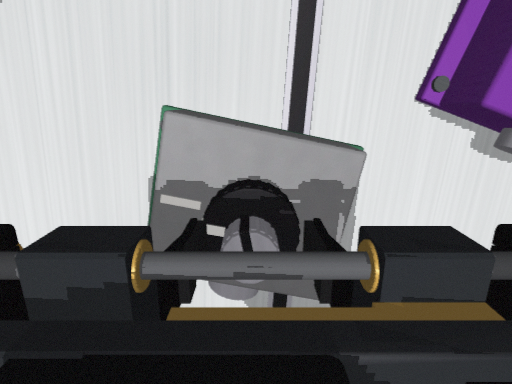

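Call:
drive_tool:
  commands:
    - {"delta_pos": [-0.005, -0.001, -0.002], "rotation": [0, 0.003, -0.0015], "hand": -0.2}
    - {"delta_pos": [-0.005, -0.001, -0.002], "rotation": [0, 0.003, -0.0015], "hand": -0.2}
    - {"delta_pos": [-0.005, -0.001, -0.002], "rotation": [0, 0.003, -0.0015], "hand": -0.2}

```text
time: 5.9
position: [0.5648, 0.1766, 0.128]
tcp_rot: [[0.002, 0.058, -0.998], [0.001, -0.998, -0.058], [-1.0, -0.001, -0.002]]
contact_force: [0.1, 0.3, -0.2]
opening: 0.601
```

```bash
python3 - <<'E'
from station import *;from h import *
plan(get_obs(),(0.5648,0.1765,0.126))
E
```

```text
t 5.9 pos [0.5648 0.1766 0.128 ] jaw -3.083 -> -3.083 delta [ 0.002   0.0001 -0.    ] rot [ 0.     -0.0005  0.0004] j [ 0.58  0.43 -0.23 -0.   -0.9  -0.52] F [ 0.1  0.3 -0.2] op 0.601
```

Tips are at z ≈ 0.106, inside the fine knob's 0.100–0.124 range. I'll close on it.

Call:
drive_tool:
  commands:
    - {"delta_pos": [0.001, 0, 0], "rotation": [0, 0, 0], "hand": 1}
    - {"delta_pos": [0.001, 0, 0], "rotation": [0, 0, 0], "hand": 1}
    - {"delta_pos": [0.001, 0, 0], "rotation": [0, 0, 0], "hand": 1}
    - {"delta_pos": [0.001, 0, 0], "rotation": [0, 0, 0], "hand": 1}
    - {"delta_pos": [0.001, 0, 0], "rotation": [0, 0, 0], "hand": 1}
    - {"delta_pos": [0.001, 0, 0], "rotation": [0, 0, 0], "hand": 1}
  grip_force: 15

```text
time: 6.5
position: [0.5652, 0.1767, 0.1271]
tcp_rot: [[0.003, 0.058, -0.998], [0.002, -0.998, -0.058], [-1.0, -0.001, -0.003]]
contact_force: [2.2, -1.0, -0.2]
opening: 0.339
```

```bash
python3 - <<'E'
from station import *;from h import *
plan(get_obs(),(0.5648,0.1765,0.127))
E
```

```text
t 6.5 pos [0.5652 0.1767 0.1271] jaw -3.083 -> -3.083 delta [0.0001 0.0001 0.0005] rot [ 0.     -0.0008  0.0005] j [ 0.58  0.44 -0.23  0.   -0.9  -0.52] F [ 2.2 -1.  -0.2] op 0.339
```

Call:
drive_tool:
  commands:
    - {"delta_pos": [0, 0, 0], "rotation": [-0.047, 0, 0], "hand": 1}
    - {"delta_pos": [0, 0, 0], "rotation": [-0.094, 0, 0], "hand": 1}
    - {"delta_pos": [0, 0, 0], "rotation": [-0.141, 0, 0], "hand": 1}
    - {"delta_pos": [0, 0, 0], "rotation": [-0.188, 0, 0], "hand": 1}
    - {"delta_pos": [0, 0, 0], "rotation": [-0.235, 0, 0], "hand": 1}
    - {"delta_pos": [0, 0, 0], "rotation": [-0.282, 0, 0], "hand": 1}
    - {"delta_pos": [0, 0, 0], "rotation": [-0.329, 0, 0], "hand": 1}
    - {"delta_pos": [0, 0, 0], "rotation": [-0.376, 0, 0], "hand": 1}

```text
time: 7.3
position: [0.5656, 0.1769, 0.1271]
tcp_rot: [[0.003, 0.948, -0.319], [0.002, -0.319, -0.948], [-1.0, 0.002, -0.003]]
contact_force: [1.9, 0.8, -0.7]
opening: 0.34
```

Call:
drive_tool:
  commands:
    - {"delta_pos": [0, 0, 0], "rotation": [-0.002, 0, 0], "hand": 1}
    - {"delta_pos": [0, 0, 0], "rotation": [-0.002, 0, 0], "hand": 1}

```text
time: 7.5
position: [0.5656, 0.1769, 0.127]
tcp_rot: [[0.003, 0.949, -0.316], [0.002, -0.316, -0.949], [-1.0, 0.002, -0.003]]
contact_force: [1.4, -0.3, -0.4]
opening: 0.339
```

```bash
python3 - <<'E'
from station import *;from h import *
import cv2,pickle
o=get_obs();p=camera("wrist");cv2.imwrite("pics/w6.png",p["image"]);pickle.dump(o,open("o6.pkl","wb"))
plan(o,(0.5648,0.1765,0.126),-3.083+1.22)
cv2.imwrite("pics/zw6.png",cv2.resize(p["image"][120:300,170:340],None,fx=3.3,fy=3.3,interpolation=cv2.INTER_CUBIC))
E
```

```text
t 7.5 pos [0.5656 0.1769 0.127 ] jaw -1.892 -> -1.863 delta [ 0.001  -0.0006  0.0006] rot [-0.0093 -0.0009 -0.0008] j [ 0.58  0.44 -0.23  0.   -0.9   0.67] F [ 1.4 -0.3 -0.4] op 0.339
```

View pics/zw6.png

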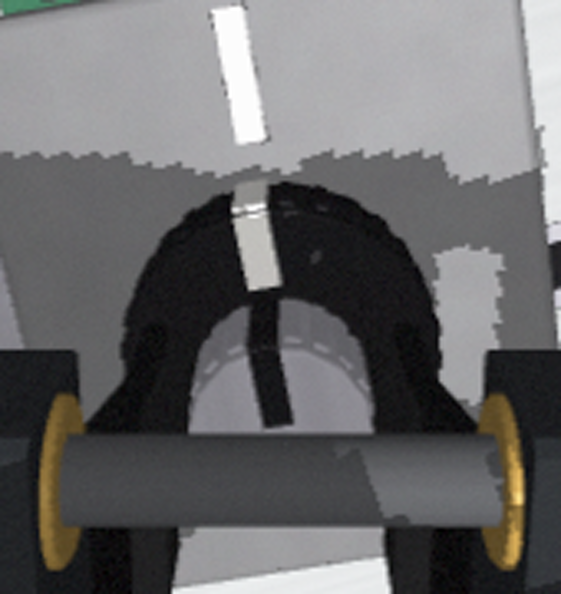

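```bash
python3 - <<'E'
import cv2
I=cv2.imread("pics/w6.png")
a=cv2.resize(I[118:200,225:265],None,fx=8,fy=7 and 8,interpolation=cv2.INTER_CUBIC)[:600]
b=cv2.resize(I[175:252,232:272],None,fx=8,fy=8,interpolation=cv2.INTER_CUBIC)[:600]
cv2.imwrite("pics/a6.png",a);cv2.imwrite("pics/b6.png",b)
E
```

```text
(no output)
```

View pics/a6.png

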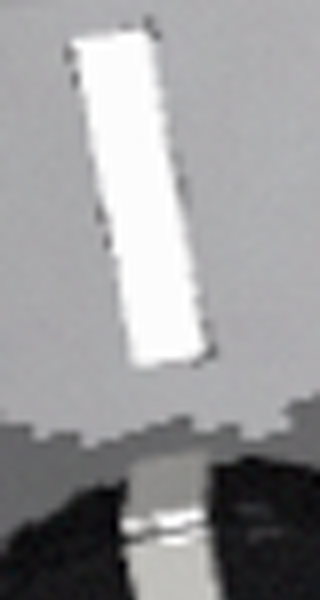

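View pics/b6.png

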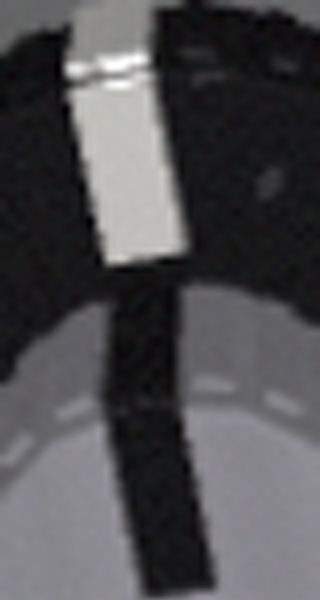

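```bash
python3 - <<'E'
from h import *;import pickle
o=pickle.load(open("o6.pkl","rb"));c=wristcam(o)
lines(c,225,118,8,((168.5,358),(113.5,40)),None,None)
lines(c,232,175,8,((168.5,358),(113.5,40)),((146.5,257),(115,87)),((179,590),(145,405)))
E
```

```text
idx [0.6    0.1714 0.06  ] [0.6273 0.167  0.06  ] dir -0.161 len 0.0276
idx [0.558  0.1803 0.06  ] [0.5882 0.1754 0.06  ] dir -0.163 len 0.0306
coarse [0.5796 0.1745 0.096 ] [0.5929 0.1724 0.096 ] dir -0.152 len 0.0135
fine [0.566  0.1763 0.124 ] [0.5791 0.1742 0.124 ] dir -0.157 len 0.0132
```

Same-picture check: index −0.161, coarse −0.152, fine −0.157 rad. Both knobs are within about 0.01 rad, so I'll release and lift straight up.

Call:
drive_tool:
  commands:
    - {"delta_pos": [0, 0, 0], "rotation": [0, 0, 0], "hand": -0.2}
    - {"delta_pos": [0, 0, 0], "rotation": [0, 0, 0], "hand": -0.2}
    - {"delta_pos": [0, 0, 0], "rotation": [0, 0, 0], "hand": -0.2}
    - {"delta_pos": [-0.03, 0, 0], "rotation": [0, 0, 0], "hand": -0.2}
    - {"delta_pos": [-0.07, 0, 0], "rotation": [0, 0, 0], "hand": -0.2}
    - {"delta_pos": [-0.09, 0, 0], "rotation": [0, 0, 0], "hand": -0.2}
    - {"delta_pos": [-0.09, 0, 0], "rotation": [0, 0, 0], "hand": -0.2}
    - {"delta_pos": [-0.09, 0, 0], "rotation": [0, 0, 0], "hand": -0.2}

```text
time: 8.35
position: [0.5648, 0.1766, 0.2169]
tcp_rot: [[0.003, 0.949, -0.316], [0.002, -0.316, -0.949], [-1.0, 0.002, -0.003]]
contact_force: [0.7, 0.2, -1.6]
opening: 0.598
```

```bash
python3 - <<'E'
from station import *;from h import *
import cv2,pickle
o=get_obs();p=camera("wrist");cv2.imwrite("pics/w7.png",p["image"]);pickle.dump(o,open("o7.pkl","wb"))
plan(o,(0.5648,0.1765,0.126))
r,c=proj(wristcam(o),(.59,.173,.08)).astype(int);r0=r-50;c0=c-45;print(r0,c0)
cv2.imwrite("pics/zw7.png",cv2.resize(p["image"][r0:r0+100,c0:c0+90],None,fx=6,fy=6,interpolation=cv2.INTER_CUBIC))
E
```

```text
t 8.35 pos [0.5648 0.1766 0.2169] jaw -1.893 -> -1.893 delta [ 0.0909 -0.0001  0.0004] rot [-0.     -0.001  -0.0006] j [ 0.58  0.35 -0.12 -0.   -1.1   0.67] F [ 0.7  0.2 -1.6] op 0.598
108 204
```

View pics/zw7.png

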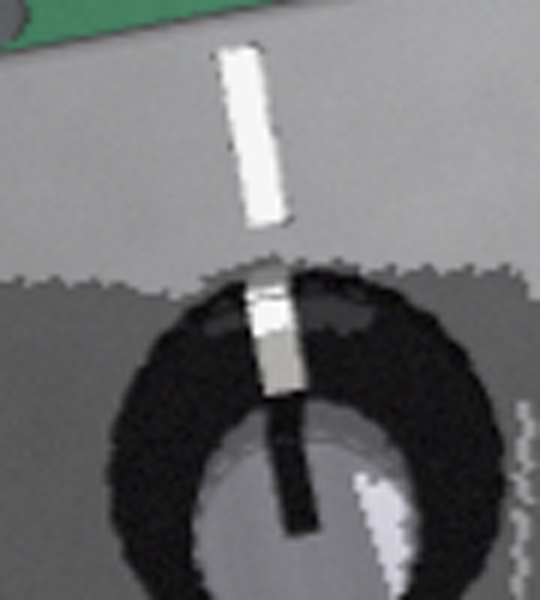

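```bash
python3 - <<'E'
from h import *;import pickle
o=pickle.load(open("o7.pkl","rb"));c=wristcam(o)
lines(c,204,108,6,((268,222),(238,47.5)),((285.5,391.5),(267.5,288)),((304,531.5),(287,441.5)))
E
```

```text
idx [0.6001 0.1712 0.06  ] [0.6281 0.1668 0.06  ] dir -0.157 len 0.0283
coarse [0.5796 0.1746 0.096 ] [0.5951 0.1721 0.096 ] dir -0.157 len 0.0157
fine [0.5663 0.176  0.124 ] [0.5789 0.1741 0.124 ] dir -0.144 len 0.0128
```

```bash
python3 - <<'E'
from station import *
import cv2
p=camera("side");cv2.imwrite("pics/side8.png",p["image"])
print(close_job(),get_obs()['time'])
E
```

```text
the job is handed in; nothing more can be done
the job is handed in; nothing more can be done
```

View pics/side8.png

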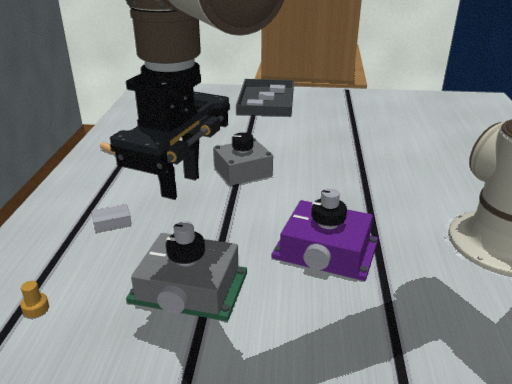

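Both knobs on the green-flanged grey drive are on the index line, and the job is handed in. I turned the coarse knob about 1.10 rad clockwise first. I then turned the fine knob about 1.19 rad anticlockwise, released it and lifted clear.

- **Final angles:** the last wrist picture, taken after release, gave directions of −0.157 rad for the index, −0.157 for the coarse line and −0.144 for the fine line. The picture taken just before release gave −0.161, −0.152 and −0.157. Both knobs are therefore within about 0.015 rad, which is roughly the measuring error.
- **Disagreement:** an automatic line fit on one earlier picture gave an index direction of −0.195 rad. A shadow covered part of the index bar there, so I left it out.
- **Clear of everything:** the side picture at hand-in shows the gripper well above the drive. The arm was never sent to the single-knob box or the purple drive.
- **Limits:** I stopped at about 8.4 s. The force readings after each move were no more than about 5 N.

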